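# Uncap the mist sprayer and hold it aimed at the tamping mat

### The arm

A 6-joint arm with a two-finger parallel gripper is mounted at the origin on the work surface. World frame = base frame: x ahead of the robot, y to its left, z up, the work surface at z = 0. Lengths are in m, angles in rad, forces in N, time in s.
With the tool pointing down it reaches from about 0.3 to 0.875 m from the base axis. Payload 6.4 kg.
Tool frame: the origin (TCP) lies at the centre of the arm's flange, where the gripper is bolted on; the fingertips stand 173 mm ahead of it and the grasp point (between the pads) lies 155 mm ahead of it; z points along the fingers, x is the direction in which the jaws open and shut, and the axes are right-handed (so a half turn about z gives the same grasp; the last joint's range is limited). The gripper opens to 85 mm and grips with 20 to 120 N. Pads are 22 mm wide; open, the fingers measure 114 mm over their backs; the gripper's body (76 mm by 85 mm) begins 54 mm behind the grasp point. The pads swing forward as they close: fully open they stand 13 mm farther back than shut.
Start: joints at [-1.493, 0.181, 1.607, -0, 1.354, -0.206], TCP at [0.161, -0.552, 0.405] pointing down, gripper open.
Joint ranges: [-2.99, 2.99], [-0.89, 2.07], [0.3, 2.58], [-1.14, 4.28], [0, 2.63], [-3.12, 3.12]. Speed limits (rad/s): [2.57, 2.57, 3.01, 3.14, 3.14, 3.14].

### API

Orientations are given as a unit quaternion [w, x, y, z].
In Python, from bench import ctrl gives the robot as it stands. The module is installed in compiled form; this text tells all that it offers.
- The arm moves only by the tool move_arm, never from a script. Its argument "moves" is a list of rows, each an object of numbers: "gripper": the opening in per cent of the stroke, from 0 (shut) to 100 (fully open); "x", "y", "z": the shift along the tool's x, y, z in cm; "roll": the turn about the tool's z in degrees. In form: [{"gripper": .., "x": .., "y": .., "z": .., "roll": ..}, ...]. A call has 1 to 5 rows; each row shifts and turns the commanded pose from where the row before left it, along the tool's axes as they then stand; what a row does not reach is not made up. A row lasts 1/8 s, in which the tool goes at most 62.5 mm and 10.7 degrees, less where a joint would pass 70% of its speed; a pose out of reach is approached as far as the arm can. A call is refused whole if a number of a shift passes 6.25 or a number of a turn 10.7, either way. A call with a gripper value outside its range is refused whole. The fingers move at their own pace and stop on an object; the grip force is fixed at half the most. Time passes only in rows, so rows that do not move let the fingers close. It gives the time, the measured TCP pose, the force and the opening at its end, in the units of the state.
- ctrl.get_obs(): the state, without advancing time (a new reading comes with each control period).
- ctrl.camera(name): name is "scene" or "top" or "wrist"; returns a dict with "img" (480x640x3 uint8, red, green, blue), "fx", "fy", "cx", "cy" (pixels), "world_from_camera" (4x4, takes a point from camera to world coordinates); the wrist camera has in their place "tool_from_camera" (4x4, takes a point from camera to tool coordinates, whose origin is the TCP and whose axes are the tool frame's). Camera axes: x right, y up, looking along -z (the intrinsics and any distortion apply to the point x, -y, -z); pixel columns grow to the right and rows downward; lengths in m; the calibration is good to about 2 mm. A picture is of the moment at which its call begins: read the wrist's pose just before it. There is no depth.
- ctrl.hand_in(): hands the job in, once; it reports no verdict.
The state is a dict: "time_s": time; "q": joint angles; "dq": joint speeds; "joint_efforts": joint torques, N m; "eef_pos": TCP position; "eef_rot": TCP orientation; "wrist_force": force on the tool from outside, world axes, zero at the start; "torque": the same for the moment, N m; "opening": opening from 0.0 (shut) to 1.0 (fully open).
Only numpy, scipy, OpenCV 4.12 (cv2) and the standard library are available. Lean on these libraries where they do the work, as an engineer would, in place of code of your own. Each camera call takes 0.05 s, during which the arm holds its last target. There are 200 camera calls.

### The job

The tamping mat is about to be sanitised: lift the loose cap off the metal mist-spray bottle and set it, standing upright, down in the round recess on the low front step of the wooden bar stand; then draw the bottle out of its well and tip it about 45 degrees forward, so that its nozzle points down at the middle of the black rubber mat from about 20 cm away. The job ends holding: finish with the bottle still gripped there, raised and steady, ready to spray. Leave the dropper bottle, the milk pitcher and the tamper where they stand.

Things in the scene. Friction and masses are not known exactly. Their poses are not given: they have to be found in the camera images.
- stand: Wooden bar stand, fixed, 130 mm (its x) by 240 mm (its y), on the robot's left or right (the mat is on the other side). Origin at the centre of its underside, z up. Low front step (x -65 to 0 mm, 22 mm high): the round recess for the cap in its middle, a shallow rectangular tray either side. Tall back step (x 0 to 65 mm, 45 mm high): two equal round wells for bottles.
- well_a (a point): Centre of the floor of one well, at x = 32.5, y = -60 mm of the stand, 10 mm above the counter. Wells are 41 mm wide and 35 mm deep. One holds the mist-spray bottle, the other the dropper bottle, either way round.
- well_b (a point): Centre of the floor of the other well, at x = 32.5, y = +60 mm of the stand, else the same.
- recess (a point): Centre of the floor of the round recess for the cap, at x = -32.5 mm, y = 0 of the stand, 14 mm above the counter; the recess is 37 mm wide and 8 mm deep, with a cork floor. Axes as the stand.
- bottle: Mist-spray bottle, rigid, about 130 g, loose in one well. Origin at the centre of its underside; z along its axis to the top, x the way it sprays (at first away from the robot, up to 75 degrees off). Round aluminium body 38 mm wide, 92 mm high; shoulder to z = 97 mm, on which the cap stands; white pump, collar 22 mm wide to z = 107 mm, push top 17 mm wide to z = 122 mm, nozzle in its side.
- nozzle (a point): The spray opening of the bottle, at x = 11 mm, y = 0, z = 114.5 mm of the bottle; axes as the bottle: the spray leaves along +x, at right angles to the bottle's axis. It is a dark spot on the side of the push top, hidden by the cap at first; a blank paper label (about 95 degrees round, z = 47 to 85 mm) is centred below it on the body.
- cap: Loose white plastic cap, 30 mm in diameter, 36 mm high, 12 g, hollow (wall 2 mm, top 3 mm) and open below. It covers the pump and stands on the bottle's shoulder with about 2 mm of play all round the collar; it lifts straight off and must rise 25 mm to clear the pump. Origin at the centre of its open lower end; z up.
- mat: Black rubber tamping mat, fixed flat on the counter, 150 mm (its x) by 200 mm (its y), 6 mm thick; origin at the centre of its underside.
- mat_mid (a point): Middle of the mat's upper face, 6 mm above the counter.
- dropper: Bystander: small amber glass dropper bottle with a black bulb, 36 mm in diameter, 98 mm high, standing in the other well. Origin at the centre of its underside.
- pitcher: Bystander: steel milk pitcher, 92 mm in diameter, 100 mm high, with a handle that reaches 76 mm from its axis along its x. Origin at the centre of its underside.
- tamper: Bystander: coffee tamper with a steel foot 58 mm wide and a dark wooden knob, 88 mm high. Origin at the centre of its underside.
Mind the look-alikes: they are no part of the job. Of the things shaped like the cap, the white one is meant.

How it is judged:
On the way, in this order (a step that is already met when the one before it is completed fails the run):
1. the cap stands upright and let go in the round recess, while the bottle still stands in its well (horizontal distance between cap and recess below 0.009 m and z of cap in the frame of recess below 0.004 m and angle between cap's own z axis and vertical below 0.12 rad and contact force between the fingers and cap below 0.1 N and z of bottle in the frame of stand below 0.02 m), for 0.2 s.
2. the bottle is drawn up clear of the stand in the gripper (z of bottle in the frame of stand above 0.05 m and contact force between the fingers and bottle above 1 N), for 0.1 s.
At the end, for the whole second after the job is handed in: Cap upright in the recess (9 mm), untouched. Bottle held only by the fingers, still, its foot over 35 mm above the counter, leaning 30 to 65 degrees; the mat's middle lies 130 to 280 mm ahead of the nozzle and within 40 mm of the spray line along both axes across it (horizontal distance between cap and recess below 0.009 m and z of cap in the frame of recess below 0.004 m and angle between cap's own z axis and vertical below 0.12 rad and contact force between each of the fingers, bottle and cap below 0.1 N and contact force between the fingers and bottle above 1 N and height (world z) of bottle above 0.035 m and angle between bottle's own z axis and vertical between 0.52 and 1.13 rad and linear speed of bottle below 0.02 m/s and angular speed of bottle below 0.15 rad/s and x of mat_mid in the frame of nozzle between 0.13 and 0.28 m and y of mat_mid in the frame of nozzle between -0.04 and 0.04 m and z of mat_mid in the frame of nozzle between -0.04 and 0.04 m and contact force between bottle and stand below 0.1 N and contact force between bottle and mat below 0.1 N and contact force between bottle and dropper below 0.1 N and contact force between bottle and pitcher below 0.1 N and contact force between bottle and tamper below 0.1 N); the arm keeps its last pose, push and grip.
It fails at once if the dropper is disturbed (moved more than 25 mm) (distance of dropper from where it was at the start of the episode above 0.025 m).
It fails at once if the pitcher is disturbed (moved more than 25 mm) (distance of pitcher from where it was at the start of the episode above 0.025 m).
It fails at once if the tamper is disturbed (moved more than 25 mm) (distance of tamper from where it was at the start of the episode above 0.025 m).
It also fails if it takes over 58 s, if anything falls off the work surface, if the arm or the gripper's body presses on something with over 40 N, if the wrist force passes 120 N, or if a joint passes its speed limit or range.

## Working session

There is one attempt and no reset: what is moved stays moved. The work goes in short steps, Python scripts to look and compute and a tool call to move; the robot and the scene stay as the last step left them, time stands still between calls to the robot, and variables do not carry over. Pictures are saved under pics/ and viewed, about 8 in all and at most 12, crops included, and the job is handed in when it is done.

Besides the shell and the picture viewer there is one more tool, called after "Call:" by a JSON object that holds its "api" and its "payload", one argument or row to a line. move_arm: Moves the arm, as the interface text tells. Its arguments: {"type":"object","properties":{"moves":{"type":"array","items":{"type":"object","properties":{"gripper":{"type":"number"},"x":{"type":"number"},"y":{"type":"number"},"z":{"type":"number"},"roll":{"type":"number"}}}}},"required":["moves"]}

```bash
mkdir -p pics; cat > h.py <<'E'
import numpy as np, cv2
from scipy.spatial.transform import Rotation as R
from bench import ctrl
def rot(q): return R.from_quat([q[1],q[2],q[3],q[0]]).as_matrix()
def T():
    o=ctrl.get_obs(); M=np.eye(4); M[:3,:3]=rot(o['eef_rot']); M[:3,3]=o['eef_pos']; return M
def cam(n):
    t=T(); c=ctrl.camera(n)
    c['W']=c['world_from_camera'] if n!='wrist' else t@np.array(c['tool_from_camera'])
    c['W']=np.array(c['W']); return c
def save(c,f): cv2.imwrite(f,c['img'][:,:,::-1])
def ray(c,u,v):
    d=np.array([(u-c['cx'])/c['fx'],-(v-c['cy'])/c['fy'],-1.]); return c['W'][:3,3],c['W'][:3,:3]@d
def atz(c,u,v,z):
    o,d=ray(c,u,v); return o+d*(z-o[2])/d[2]
def proj(c,P):
    P=np.atleast_2d(P); p=(P-c['W'][:3,3])@c['W'][:3,:3]
    return np.c_[c['cx']-c['fx']*p[:,0]/p[:,2], c['cy']+c['fy']*p[:,1]/p[:,2]]
E
python3 - <<'E'
from h import *
import pickle
for n in('scene','top','wrist'):
    c=cam(n); save(c,f'pics/{n}0.png'); pickle.dump(c,open(n+'0.pkl','wb')); print(n,[k for k in c],c['fx'],c['cx'],c['cy'],c['W'].round(3).tolist())
print(ctrl.get_obs())
E
```

```text
scene ['img', 'fx', 'fy', 'cx', 'cy', 'world_from_camera', 'W'] 562.4091748108857 321.6307746229481 236.15784013325245 [[-0.757, -0.524, 0.39, 1.006], [0.653, -0.622, 0.433, 0.443], [0.015, 0.583, 0.813, 0.898], [0.0, 0.0, 0.0, 1.0]]
top ['img', 'fx', 'fy', 'cx', 'cy', 'world_from_camera', 'W'] 514.3928672421791 316.9465546686213 242.37380325452006 [[0.045, 0.976, -0.214, 0.377], [-0.999, 0.043, -0.015, -0.02], [-0.005, 0.215, 0.977, 1.119], [0.0, 0.0, 0.0, 1.0]]
wrist ['img', 'fx', 'fy', 'cx', 'cy', 'tool_from_camera', 'W'] 373.5556898505538 321.3563995831612 239.39585681779562 [[0.28, 0.919, 0.277, 0.231], [-0.96, 0.268, 0.079, -0.53], [-0.002, -0.288, 0.958, 0.373], [0.0, 0.0, 0.0, 1.0]]
{'time_s': 0.15, 'q': array([-1.49332257e+00,  1.81400709e-01,  1.60776573e+00,  9.50679132e-06,
        1.35376568e+00, -2.06315892e-01]), 'dq': array([-0.00066377, -0.00248873, -0.00343455,  0.00018791, -0.00091591,
       -0.00092588]), 'joint_efforts': array([ 1.80783791e-03, -4.45259106e+01, -3.51690030e+01, -2.75920193e-04,
        5.81476415e-03,  8.97849688e-07]), 'eef_pos': array([ 0.16099258, -0.55181361,  0.40397997]), 'eef_rot': array([-5.06140050e-04,  7.99997868e-01, -6.00002469e-01, -4.38616219e-04]), 'wrist_force': array([-0.57095554, -0.18124373, -0.03438666]), 'torque': array([-7.07239981e-05, -1.77723123e-03, -7.70285462e-02]), 'opening': 0.9961044724008112}
```

View pics/top0.png

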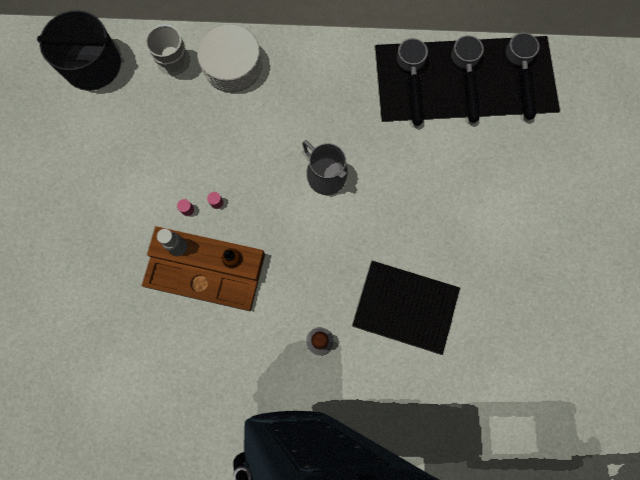

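View pics/scene0.png

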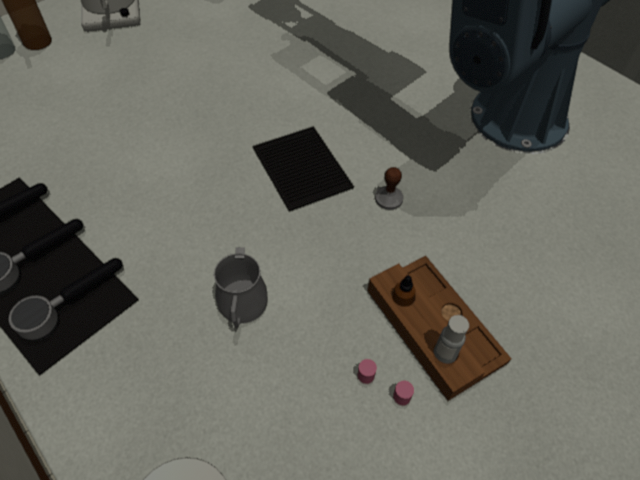

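The top view shows the stand on the left, with the white-capped bottle at about (168,240) and the dropper at (231,258). The cork recess is at (200,284), the mat at (407,307), the tamper at (320,341) and the pitcher at (327,168). There are three cap-shaped things: pink at (185,207), pink at (215,200), and the white one on the bottle at (165,237). The white one is meant. I'll confirm that in one enlarged crop.

```bash
python3 - <<'E'
from h import *
import pickle
s=pickle.load(open('scene0.pkl','rb'));t=pickle.load(open('top0.pkl','rb'))
a=cv2.resize(s['img'][300:380,410:490],(480,480),interpolation=cv2.INTER_CUBIC)
b=cv2.resize(t['img'][190:320,135:275][:, :],(320,297),interpolation=cv2.INTER_CUBIC)
b=np.vstack([b,np.zeros((183,320,3),np.uint8)])
o=np.hstack([a,b]); o=np.clip(o*1.5,0,255).astype(np.uint8); cv2.imwrite('pics/crop1.png',o[:,:,::-1])
B=[atz(t,*p) if 0 else atz(t,p[0],p[1],p[2]) for p in [(155,227,.045),(264,250,.045),(250,310,.022),(142,286,.022),(200,284,.014),(165,236,.143),(231,256,.1),(327,168,.05),(320,341,.07)]]
print(np.round(B,3))
m=np.array([atz(t,u,v,.006) for u,v in [(372,262),(460,288),(443,354),(353,326)]]);print(m.round(3),m.mean(0))
m=np.array([atz(s,u,v,.006) for u,v in [(253,147),(313,127),(353,186),(290,210)]]);print(m.mean(0))
print([atz(s,451,312,.014),atz(s,457,323,.143)])
E
```

```text
[[ 0.632  0.346  0.045]
 [ 0.592  0.108  0.045]
 [ 0.465  0.131  0.022]
 [ 0.506  0.367  0.022]
 [ 0.517  0.245  0.014]
 [ 0.591  0.291  0.143]
 [ 0.565  0.167  0.1  ]
 [ 0.78  -0.019  0.05 ]
 [ 0.406 -0.02   0.07 ]]
[[ 0.583 -0.127  0.006]
 [ 0.534 -0.319  0.006]
 [ 0.392 -0.281  0.006]
 [ 0.442 -0.089  0.006]] [ 0.4878058  -0.20378833  0.006     ]
[ 0.48995968 -0.19913532  0.006     ]
[array([0.51484682, 0.24507057, 0.014     ]), array([0.59362831, 0.29219286, 0.143     ])]
```

View pics/crop1.png

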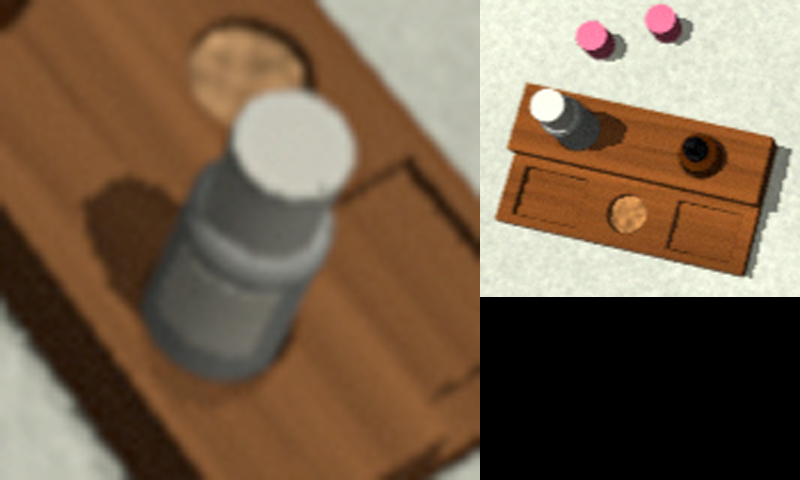

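The crop confirms the white cap on the metal bottle as the target; the pink ones are decoys. The label faces roughly toward the scene camera. Next I'll estimate the bottle's yaw by unwrapping the body.

```bash
python3 - <<'E'
from h import *
import pickle
s=pickle.load(open('scene0.pkl','rb'));t=pickle.load(open('top0.pkl','rb'))
# stand pose: fit corners
from scipy.optimize import least_squares
L=np.array([[65,120,45],[65,-120,45],[-65,-120,22],[-65,120,22],[-32.5,0,14]])/1e3
px=np.array([(155,227),(264,250),(250,310),(142,286),(200,284)])
f=lambda p:(proj(t,L@R.from_euler('z',p[2]).as_matrix().T+[p[0],p[1],0])-px).ravel()
r=least_squares(f,[.549,.238,-.16]);print('stand',r.x,np.degrees(r.x[2]),r.fun.round(1))
Rz=R.from_euler('z',r.x[2]).as_matrix()
W=lambda p:Rz@np.array(p)/1e3+[r.x[0],r.x[1],0]
b=W([32.5,60,10]);print('wellb',b,'recess',W([-32.5,0,14]),'end',W([32.5,145,10]))
# scene-camera bias check with recess
print(proj(s,W([-32.5,0,14])),proj(s,b+[0,0,.133]))
img=cv2.cvtColor(s['img'],cv2.COLOR_RGB2LAB).astype(np.float32)
for a in range(-80,121,10):
    q=np.array([b+[.019*np.cos(np.radians(a)),.019*np.sin(np.radians(a)),z] for z in np.linspace(.052,.080,8)])
    p=proj(s,q).astype(np.float32)
    v=cv2.remap(img,p[:,0].reshape(-1,1),p[:,1].reshape(-1,1),cv2.INTER_LINEAR).reshape(-1,3)
    print(a,v.mean(0).round(1))
E
```

```text
stand [ 0.54868315  0.23823914 -0.17121498] -9.809895838631865 [ 0.3 -0.6 -0.6 -0.3  0.1  0.4 -0.3  0.4  0.4  0.1]
wellb [0.59093073 0.29182451 0.01      ] recess [0.51665835 0.24377648 0.014     ] end [0.605413   0.37558168 0.01      ]
[[449.76687244 312.09269498]] [[458.01040357 321.77721144]]
-80 [ 45.4 135.2 141.7]
-70 [ 40.5 135.  141.2]
-60 [ 35.3 134.5 139.7]
-50 [ 33.5 133.1 137.2]
-40 [ 33.8 129.3 132.9]
-30 [ 37.7 127.6 129.6]
-20 [ 50.8 127.5 130.9]
-10 [ 54.9 127.4 130.9]
0 [ 57.2 127.3 131.1]
10 [ 61.4 127.  131.5]
20 [ 65.9 127.3 131.5]
30 [ 70.3 127.7 131.4]
40 [ 73.4 127.1 131.8]
50 [ 76.2 127.3 131.8]
60 [ 77.7 127.1 132. ]
70 [ 70.4 127.  131. ]
80 [ 62.  127.1 129.8]
90 [ 62.3 127.1 129.8]
100 [ 65.9 127.8 131. ]
110 [ 71.5 127.8 131.1]
120 [ 80.8 127.1 130.6]
```

```bash
cat >> h.py <<'E'
def plan(x,y,z,az,n):
    "rows to bring the TCP to x,y,z with tool x at azimuth az (deg), tool down; n rows"
    M=T(); a0=np.degrees(np.arctan2(M[1,0],M[0,0])); d=(az-a0+180)%360-180
    if n*10.7<abs(d): print('n too small')
    out=[];p=M[:3,3];dp=(np.array([x,y,z])-p)/n
    Rc=M[:3,:3]
    for i in range(n):
        s=Rc.T@dp*100; out.append(dict(x=round(s[0],2),y=round(s[1],2),z=round(s[2],2),roll=round(-d/n,2)))
        Rc=Rc@R.from_euler('z',-d/n,degrees=True).as_matrix()
    import json
    for i in range(0,n,5): print(json.dumps(out[i:i+5]))
def st():
    M=T();o=ctrl.get_obs();print('t',o['time_s'],'p',M[:3,3].round(4),'az',np.degrees(np.arctan2(M[1,0],M[0,0])).round(1),'tilt',np.degrees(np.arccos(-M[2,2])).round(2),'open',round(o['opening'],3),'F',o['wrist_force'].round(1))
E
python3 -c "
from h import *
plan(.591,.292,.36,80.2,20)"
```

```text
[{"x": -3.45, "y": -3.25, "z": 0.23, "roll": -7.7}, {"x": -2.98, "y": -3.68, "z": 0.23, "roll": -7.7}, {"x": -2.46, "y": -4.04, "z": 0.23, "roll": -7.7}, {"x": -1.9, "y": -4.34, "z": 0.23, "roll": -7.7}, {"x": -1.3, "y": -4.55, "z": 0.23, "roll": -7.7}]
[{"x": -0.68, "y": -4.69, "z": 0.23, "roll": -7.7}, {"x": -0.05, "y": -4.73, "z": 0.23, "roll": -7.7}, {"x": 0.59, "y": -4.7, "z": 0.23, "roll": -7.7}, {"x": 1.21, "y": -4.58, "z": 0.23, "roll": -7.7}, {"x": 1.81, "y": -4.37, "z": 0.23, "roll": -7.7}]
[{"x": 2.38, "y": -4.09, "z": 0.23, "roll": -7.7}, {"x": 2.91, "y": -3.73, "z": 0.23, "roll": -7.7}, {"x": 3.38, "y": -3.31, "z": 0.23, "roll": -7.7}, {"x": 3.8, "y": -2.83, "z": 0.23, "roll": -7.7}, {"x": 4.14, "y": -2.29, "z": 0.23, "roll": -7.7}]
[{"x": 4.41, "y": -1.72, "z": 0.23, "roll": -7.7}, {"x": 4.6, "y": -1.11, "z": 0.23, "roll": -7.7}, {"x": 4.71, "y": -0.49, "z": 0.23, "roll": -7.7}, {"x": 4.73, "y": 0.15, "z": 0.23, "roll": -7.7}, {"x": 4.67, "y": 0.78, "z": 0.23, "roll": -7.7}]
```

Call:
{"api": "move_arm", "payload": {
  "moves": [
    {"x":-3.4,"y":-3.2,"z":0.2,"roll":-7.7},
    {"x":-3.0,"y":-3.7,"z":0.2,"roll":-7.7},
    {"x":-2.5,"y":-4.0,"z":0.2,"roll":-7.7},
    {"x":-1.9,"y":-4.3,"z":0.2,"roll":-7.7},
    {"x":-1.3,"y":-4.5,"z":0.2,"roll":-7.7}
  ]
}}

```text
validation failed for argument at $.mo...
```

Call:
{"api": "move_arm", "payload": {
  "moves": [
    {"x":-0.7,"y":-4.7,"z":0.2,"roll":-7.7},
    {"x":0,"y":-4.7,"z":0.2,"roll":-7.7},
    {"x":0.6,"y":-4.7,"z":0.2,"roll":-7.7},
    {"x":1.2,"y":-4.6,"z":0.2,"roll":-7.7},
    {"x":1.8,"y":-4.4,"z":0.2,"roll":-7.7}
  ]
}}

```text
validation failed for argument at $.mo...
```

Call:
{"api": "move_arm", "payload": {
  "moves": [
    {"x":2.4,"y":-4.1,"z":0.2,"roll":-7.7},
    {"x":2.9,"y":-3.7,"z":0.2,"roll":-7.7},
    {"x":3.4,"y":-3.3,"z":0.2,"roll":-7.7},
    {"x":3.8,"y":-2.8,"z":0.2,"roll":-7.7},
    {"x":4.1,"y":-2.3,"z":0.2,"roll":-7.7}
  ]
}}

```text
validation failed for argument at $.mo...
```

```bash
python3 -c "
from h import *
st();plan(.591,.292,.36,80.2,7)"
```

```text
t 0.15 p [ 0.161  -0.5518  0.404 ] az -73.7 tilt 0.08 open 0.996 F [-0.6 -0.2 -0. ]
n too small
[{"x": -9.85, "y": -9.27, "z": 0.64, "roll": -21.99}, {"x": -5.66, "y": -12.29, "z": 0.64, "roll": -21.99}, {"x": -0.65, "y": -13.51, "z": 0.64, "roll": -21.99}, {"x": 4.46, "y": -12.77, "z": 0.64, "roll": -21.99}, {"x": 8.92, "y": -10.17, "z": 0.64, "roll": -21.99}]
[{"x": 12.08, "y": -6.1, "z": 0.64, "roll": -21.99}, {"x": 13.48, "y": -1.13, "z": 0.64, "roll": -21.99}]
```

Call:
{"api": "move_arm", "payload": {
  "moves": [
    {"gripper":100,"x":-3.4,"y":-3.2,"z":0.2,"roll":-7.7},
    {"gripper":100,"x":-3.0,"y":-3.7,"z":0.2,"roll":-7.7},
    {"gripper":100,"x":-2.5,"y":-4.0,"z":0.2,"roll":-7.7},
    {"gripper":100,"x":-1.9,"y":-4.3,"z":0.2,"roll":-7.7},
    {"gripper":100,"x":-1.3,"y":-4.5,"z":0.2,"roll":-7.7}
  ]
}}

```text
time_s: 0.78
eef_pos: [0.2675, -0.3404, 0.3944]
eef_rot: [-0.0, 0.954, -0.301, 0.0]
wrist_force: [1.1, -0.2, -0.8]
opening: 0.997
```

Call:
{"api": "move_arm", "payload": {
  "moves": [
    {"gripper":100,"x":-0.7,"y":-4.7,"z":0.2,"roll":-7.7},
    {"gripper":100,"x":0,"y":-4.7,"z":0.2,"roll":-7.7},
    {"gripper":100,"x":0.6,"y":-4.7,"z":0.2,"roll":-7.7},
    {"gripper":100,"x":1.2,"y":-4.6,"z":0.2,"roll":-7.7},
    {"gripper":100,"x":1.8,"y":-4.4,"z":0.2,"roll":-7.7}
  ]
}}

```text
time_s: 1.4
eef_pos: [0.3749, -0.1292, 0.3847]
eef_rot: [0.0, 1.0, 0.031, 0.0]
wrist_force: [0.4, 0.2, -0.7]
opening: 1.0
```

Call:
{"api": "move_arm", "payload": {
  "moves": [
    {"gripper":100,"x":2.4,"y":-4.1,"z":0.2,"roll":-7.7},
    {"gripper":100,"x":2.9,"y":-3.7,"z":0.2,"roll":-7.7},
    {"gripper":100,"x":3.4,"y":-3.3,"z":0.2,"roll":-7.7},
    {"gripper":100,"x":3.8,"y":-2.8,"z":0.2,"roll":-7.7},
    {"gripper":100,"x":4.1,"y":-2.3,"z":0.2,"roll":-7.7}
  ]
}}

```text
time_s: 2.02
eef_pos: [0.4824, 0.0811, 0.3745]
eef_rot: [0.0, 0.933, 0.359, -0.0]
wrist_force: [-0.0, -0.8, 0.5]
opening: 0.999
```

```bash
python3 -c "
from h import *
st();plan(.591,.292,.36,80.2,6)"
```

```text
t 2.025 p [0.4824 0.0811 0.3745] az 42.0 tilt 0.01 open 0.999 F [-0.  -0.8  0.5]
[{"x": 3.7, "y": -1.4, "z": 0.24, "roll": -6.36}, {"x": 3.83, "y": -0.98, "z": 0.24, "roll": -6.36}, {"x": 3.91, "y": -0.55, "z": 0.24, "roll": -6.36}, {"x": 3.95, "y": -0.11, "z": 0.24, "roll": -6.36}, {"x": 3.94, "y": 0.32, "z": 0.24, "roll": -6.36}]
[{"x": 3.88, "y": 0.76, "z": 0.24, "roll": -6.36}]
```

Call:
{"api": "move_arm", "payload": {
  "moves": [
    {"gripper":100,"x":3.7,"y":-1.4,"z":0.2,"roll":-6.4},
    {"gripper":100,"x":3.8,"y":-1.0,"z":0.2,"roll":-6.4},
    {"gripper":100,"x":3.9,"y":-0.6,"z":0.2,"roll":-6.4},
    {"gripper":100,"x":3.9,"y":-0.1,"z":0.2,"roll":-6.4},
    {"gripper":100,"x":3.9,"y":0.3,"z":0.2,"roll":-6.4}
  ]
}}

```text
time_s: 2.65
eef_pos: [0.5721, 0.2555, 0.3642]
eef_rot: [-0.0, 0.799, 0.602, -0.0]
wrist_force: [0.8, 0.2, 0.2]
opening: 1.003
```

Call:
{"api": "move_arm", "payload": {
  "moves": [
    {"gripper":100,"x":3.9,"y":0.8,"z":0.2,"roll":-6.4},
    {"gripper":80,"x":0,"y":0,"z":0,"roll":0},
    {"gripper":80,"x":0,"y":0,"z":0,"roll":0}
  ]
}}

```text
time_s: 3.02
eef_pos: [0.59, 0.2891, 0.362]
eef_rot: [-0.0, 0.765, 0.644, -0.001]
wrist_force: [0.2, 0.2, -0.7]
opening: 0.801
```

```bash
python3 -c "
from h import *
import pickle
st();c=cam('wrist');pickle.dump(c,open('w1.pkl','wb'));save(c,'pics/w1.png')
print('cap top expected px',proj(c,[.591,.292,.143]),'recess',proj(c,[.5167,.2438,.022]),proj(c,[.5167,.2438,.014]))"
```

```text
t 3.025 p [0.59   0.2891 0.362 ] az 80.1 tilt 0.09 open 0.801 F [ 0.2  0.2 -0.7]
cap top expected px [[326.2766351  272.41167106]] recess [[249.51491852 140.66699629]] [[251.32162559 140.34884017]]
```

View pics/w1.png

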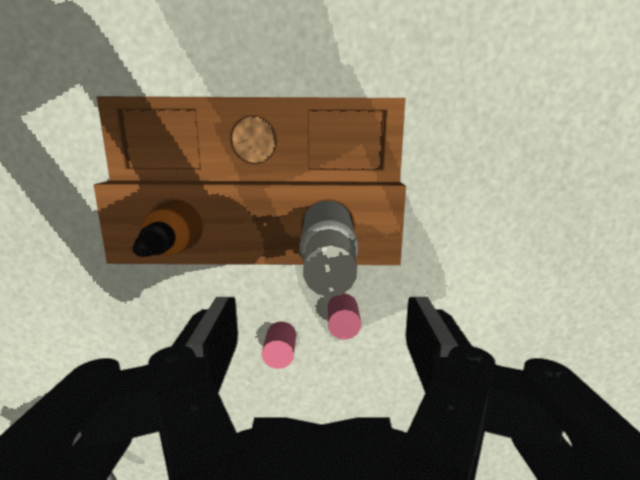

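The wrist view shows the shadowed cap top at (330,272), about 4 px right of the prediction. The recess is at (254,139), also about 3 px right.

```bash
python3 -c "
from h import *
import pickle
c=pickle.load(open('w1.pkl','rb'))
print(atz(c,330,272,.143),atz(c,254,139,.018))
plan(.592,.294,.292,80.2,2)"
```

```text
[0.59111003 0.29401742 0.143     ] [0.51604683 0.24691354 0.018     ]
[{"x": 0.28, "y": 0.06, "z": 3.52, "roll": -0.06}, {"x": 0.28, "y": 0.06, "z": 3.52, "roll": -0.06}]
```

Call:
{"api": "move_arm", "payload": {
  "moves": [
    {"gripper":70,"x":0.4,"y":0,"z":2.0,"roll":0},
    {"gripper":60,"x":0,"y":0,"z":2.5,"roll":0},
    {"gripper":50,"x":0,"y":0,"z":2.5,"roll":0},
    {"gripper":40,"x":0,"y":0,"z":0,"roll":0},
    {"gripper":20,"x":0,"y":0,"z":0,"roll":0}
  ]
}}

```text
time_s: 3.7
eef_pos: [0.5912, 0.2931, 0.293]
eef_rot: [0.0, 0.765, 0.644, 0.0]
wrist_force: [-0.0, 0.9, 0.0]
opening: 0.34
```

Call:
{"api": "move_arm", "payload": {
  "moves": [
    {"gripper":20,"x":0,"y":0,"z":0,"roll":0},
    {"gripper":20,"x":0,"y":0,"z":0,"roll":0},
    {"gripper":20,"x":0,"y":0,"z":0,"roll":0}
  ]
}}

```text
time_s: 4.08
eef_pos: [0.5911, 0.2935, 0.2933]
eef_rot: [0.0, 0.765, 0.644, 0.0]
wrist_force: [-0.0, -0.7, 0.2]
opening: 0.336
```

Call:
{"api": "move_arm", "payload": {
  "moves": [
    {"gripper":20,"x":0,"y":0,"z":-1.0,"roll":0},
    {"gripper":20,"x":0,"y":0,"z":-2.0,"roll":0},
    {"gripper":20,"x":0,"y":0,"z":-2.5,"roll":0},
    {"gripper":20,"x":0,"y":0,"z":-1.5,"roll":0}
  ]
}}

```text
time_s: 4.58
eef_pos: [0.5915, 0.2936, 0.366]
eef_rot: [0.001, 0.765, 0.644, 0.002]
wrist_force: [1.1, -0.1, -1.1]
opening: 0.332
```

```bash
python3 -c "
from h import *
st();c=cam('wrist');save(c,'pics/w2.png')
plan(.5165,.2455,.363,80.2,3)"
```

```text
t 4.575 p [0.5915 0.2936 0.366 ] az 80.2 tilt 0.22 open 0.332 F [ 1.1 -0.1 -1.1]
[{"x": -2.01, "y": -2.2, "z": 0.14, "roll": -0.01}, {"x": -2.01, "y": -2.2, "z": 0.14, "roll": -0.01}, {"x": -2.01, "y": -2.2, "z": 0.14, "roll": -0.01}]
```

View pics/w2.png

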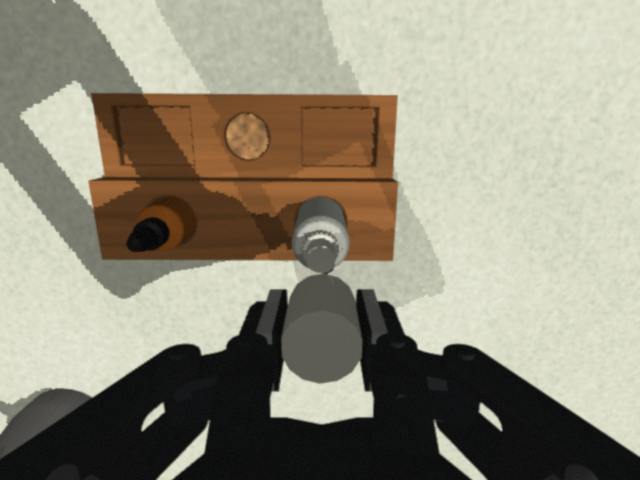

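The cap is held upright (top centre about (321,343)), the bottle stays in its well with the pump bare, and the recess is at (248,136).

```bash
python3 -c "
from h import *
c=cam('wrist');M=T()
print(proj(c,[M[0,3],M[1,3],.2165]),atz(c,321,343,.2165),'recess',atz(c,248,136,.018))
print('wellb pump top now',atz(c,320,248,.132))
plan(.5165,.2455,.333,80.2,3)"
```

```text
[[318.42702689 337.27843478]] [0.59420179 0.29417835 0.2165    ] recess [0.51728786 0.24710385 0.018     ]
wellb pump top now [0.58563079 0.29523273 0.132     ]
[{"x": -2.01, "y": -2.2, "z": 1.09, "roll": -0.01}, {"x": -2.01, "y": -2.2, "z": 1.09, "roll": -0.01}, {"x": -2.01, "y": -2.2, "z": 1.09, "roll": -0.01}]
```

Call:
{"api": "move_arm", "payload": {
  "moves": [
    {"gripper":20,"x":-2.0,"y":-2.2,"z":0,"roll":0},
    {"gripper":20,"x":-2.0,"y":-2.2,"z":1.0,"roll":0},
    {"gripper":20,"x":-2.0,"y":-2.3,"z":3.0,"roll":0},
    {"gripper":20,"x":0,"y":0,"z":4.0,"roll":0},
    {"gripper":20,"x":0,"y":0,"z":3.5,"roll":0}
  ]
}}

```text
time_s: 5.3
eef_pos: [0.514, 0.2454, 0.2461]
eef_rot: [-0.0, 0.765, 0.644, -0.0]
wrist_force: [-0.1, 0.2, -0.2]
opening: 0.335
```

```bash
python3 -c "
from h import *
st();c=cam('wrist');M=T();save(c,'pics/w3.png')
s=cam('scene');im=cv2.resize(s['img'][270:350,400:500],(800,640),interpolation=3)[:600]; cv2.imwrite('pics/s3.png',np.hstack([cv2.resize(im,(400,300)),cv2.resize(c['img'],(400,300))])[:,:,::-1])"
```

```text
t 5.3 p [0.514  0.2454 0.2461] az 80.1 tilt 0.05 open 0.335 F [-0.1  0.2 -0.2]
```

View pics/s3.png

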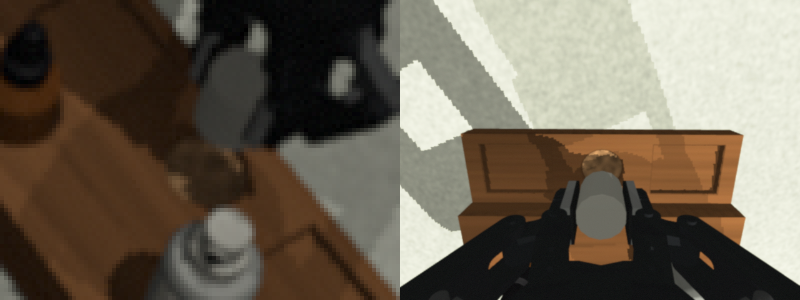

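Call:
{"api": "move_arm", "payload": {
  "moves": [
    {"gripper":20,"x":0,"y":0.1,"z":2.0,"roll":0},
    {"gripper":20,"x":0,"y":0,"z":1.5,"roll":0},
    {"gripper":20,"x":0,"y":0,"z":0.5,"roll":0},
    {"gripper":20,"x":0,"y":0,"z":0.4,"roll":0},
    {"gripper":20,"x":0,"y":0,"z":0,"roll":0}
  ]
}}

```text
time_s: 6.02
eef_pos: [0.5159, 0.2456, 0.2039]
eef_rot: [0.0, 0.765, 0.644, 0.0]
wrist_force: [-0.3, 0.7, -0.5]
opening: 0.333
```

Call:
{"api": "move_arm", "payload": {
  "moves": [
    {"gripper":20,"x":0,"y":0,"z":0.3,"roll":0},
    {"gripper":20,"x":0,"y":0,"z":0.1,"roll":0},
    {"gripper":20,"x":0,"y":0,"z":0,"roll":0}
  ]
}}

```text
time_s: 6.4
eef_pos: [0.5157, 0.2456, 0.1997]
eef_rot: [0.0, 0.765, 0.644, -0.0]
wrist_force: [0.8, -0.9, -0.3]
opening: 0.336
```

Call:
{"api": "move_arm", "payload": {
  "moves": [
    {"gripper":36,"x":0,"y":0,"z":0,"roll":0},
    {"gripper":42,"x":0,"y":0,"z":0,"roll":0},
    {"gripper":48,"x":0,"y":0,"z":0,"roll":0},
    {"gripper":52,"x":0,"y":0,"z":0,"roll":0}
  ]
}}

```text
time_s: 6.9
eef_pos: [0.5157, 0.2456, 0.1997]
eef_rot: [0.0, 0.765, 0.644, 0.0]
wrist_force: [0.4, 0.4, -1.4]
opening: 0.518
```

Call:
{"api": "move_arm", "payload": {
  "moves": [
    {"gripper":52,"x":0,"y":0,"z":-1,"roll":0},
    {"gripper":52,"x":0,"y":0,"z":-3,"roll":0},
    {"gripper":60,"x":0,"y":0,"z":-5,"roll":0},
    {"gripper":80,"x":0,"y":0,"z":-5,"roll":0},
    {"gripper":90,"x":0,"y":0,"z":-2,"roll":0}
  ]
}}

```text
time_s: 7.52
eef_pos: [0.5165, 0.2458, 0.3645]
eef_rot: [0.001, 0.765, 0.644, 0.003]
wrist_force: [0.9, 0.8, -0.2]
opening: 0.898
```

```bash
python3 -c "
from h import *
st();c=cam('wrist');save(c,'pics/w4.png');import pickle;pickle.dump(c,open('w4.pkl','wb'))
print(proj(c,[.5167,.2455,.05]))
plan(.591,.293,.32,112.5,4)"
```

```text
t 7.525 p [0.5165 0.2458 0.3645] az 80.2 tilt 0.37 open 0.898 F [ 0.9  0.8 -0.2]
[[319.25584851 224.19956487]]
[{"x": 1.47, "y": 1.62, "z": 1.17, "roll": -8.08}, {"x": 1.23, "y": 1.81, "z": 1.17, "roll": -8.08}, {"x": 0.96, "y": 1.96, "z": 1.17, "roll": -8.08}, {"x": 0.68, "y": 2.08, "z": 1.17, "roll": -8.08}]
```

View pics/w4.png

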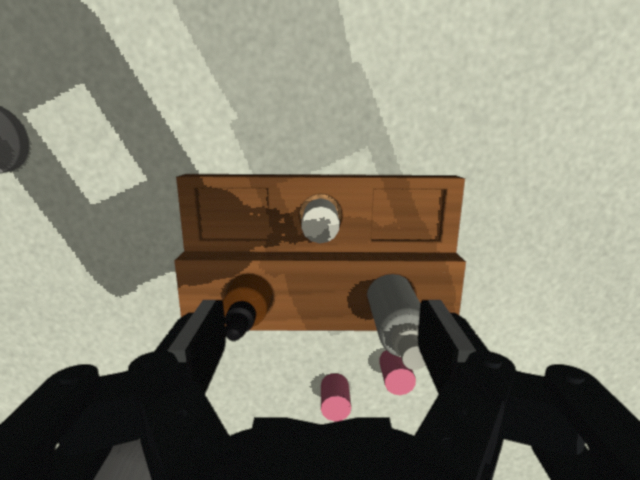

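The cap stands upright in the recess, with its top at (320,224) as predicted. The bottle and dropper are untouched. Next is the bottle, with the jaws across its spray direction.

Call:
{"api": "move_arm", "payload": {
  "moves": [
    {"gripper":90,"x":1.5,"y":1.6,"z":0,"roll":-8.1},
    {"gripper":90,"x":1.2,"y":1.8,"z":0,"roll":-8.1},
    {"gripper":90,"x":1.0,"y":2.0,"z":0,"roll":-8.1},
    {"gripper":90,"x":0.7,"y":2.1,"z":0,"roll":-8.1},
    {"gripper":90,"x":0,"y":0,"z":2.0,"roll":0}
  ]
}}

```text
time_s: 8.2
eef_pos: [0.5908, 0.2938, 0.3404]
eef_rot: [0.001, 0.555, 0.832, 0.001]
wrist_force: [-0.1, 0.1, -0.7]
opening: 0.9
```

```bash
python3 -c "
from h import *
st();c=cam('wrist');save(c,'pics/w5.png')
print(proj(c,[.591,.293,.132]))
plan(.591,.293,.24,112.5,3)"
```

```text
t 8.2 p [0.5908 0.2938 0.3404] az 112.5 tilt 0.21 open 0.9 F [-0.1  0.1 -0.7]
[[318.05233889 276.23834007]]
[{"x": -0.03, "y": 0.08, "z": 3.18, "roll": -0.02}, {"x": -0.03, "y": 0.08, "z": 3.18, "roll": -0.02}, {"x": -0.03, "y": 0.08, "z": 3.18, "roll": -0.02}]
```

View pics/w5.png

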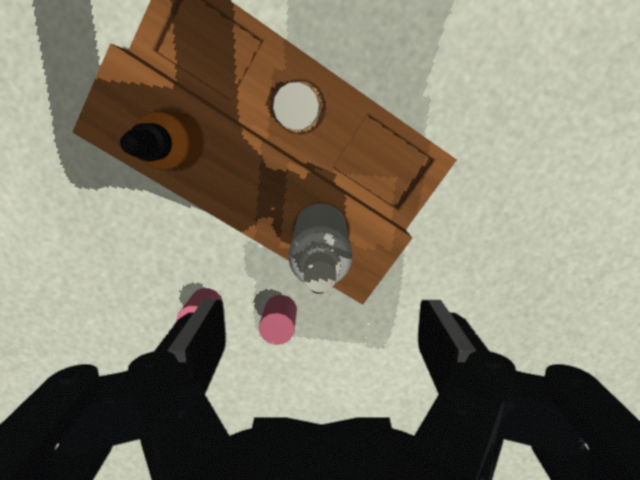

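The pump top is at (320,275), centred between the jaws, and the cap sits cleanly in the recess at (296,106). I'm descending and gripping.

Call:
{"api": "move_arm", "payload": {
  "moves": [
    {"gripper":90,"x":0,"y":0,"z":4.0,"roll":0},
    {"gripper":80,"x":0,"y":0,"z":4.0,"roll":0},
    {"gripper":65,"x":0,"y":0,"z":2.0,"roll":0},
    {"gripper":50,"x":0,"y":0,"z":0,"roll":0},
    {"gripper":20,"x":0,"y":0,"z":0,"roll":0}
  ]
}}

```text
time_s: 8.88
eef_pos: [0.5902, 0.2933, 0.241]
eef_rot: [0.001, 0.555, 0.832, 0.001]
wrist_force: [-0.9, -1.5, -2.4]
opening: 0.43
```

Call:
{"api": "move_arm", "payload": {
  "moves": [
    {"gripper":20,"x":0,"y":0,"z":0,"roll":0},
    {"gripper":20,"x":0,"y":0,"z":0,"roll":0},
    {"gripper":20,"x":0,"y":0,"z":0,"roll":0},
    {"gripper":20,"x":0,"y":0,"z":0,"roll":0}
  ]
}}

```text
time_s: 9.38
eef_pos: [0.5899, 0.2933, 0.24]
eef_rot: [0.0, 0.555, 0.832, 0.0]
wrist_force: [0.9, -0.7, -0.7]
opening: 0.435
```

Call:
{"api": "move_arm", "payload": {
  "moves": [
    {"gripper":20,"x":0,"y":0,"z":-1.0,"roll":0},
    {"gripper":20,"x":0,"y":0,"z":-2.0,"roll":0},
    {"gripper":20,"x":0,"y":0,"z":-3.0,"roll":0},
    {"gripper":20,"x":0,"y":0,"z":-3.0,"roll":0},
    {"gripper":20,"x":0,"y":0,"z":-1.0,"roll":0}
  ]
}}

```text
time_s: 10.0
eef_pos: [0.5906, 0.2935, 0.3439]
eef_rot: [0.002, 0.555, 0.832, 0.002]
wrist_force: [-0.7, 0.1, -1.5]
opening: 0.43
```

```bash
python3 -c "
from h import *
st()
Rz=R.from_euler('z',-9.8,degrees=True).as_matrix()
g=lambda y:Rz@[.0325,y,0]+[.5487,.2390,0]
print(g(.155),g(.139),g(.086))
x,y,_=g(.155)
plan(x,y,.34,-9.8,12)"
```

```text
t 10.0 p [0.5906 0.2935 0.3439] az 112.6 tilt 0.35 open 0.43 F [-0.7  0.1 -1.5]
[0.60710823 0.38620642 0.        ] [0.60438488 0.37043989 0.        ] [0.59536377 0.31821327 0.        ]
[{"x": 0.66, "y": 0.42, "z": 0.03, "roll": 10.2}, {"x": 0.72, "y": 0.3, "z": 0.03, "roll": 10.2}, {"x": 0.77, "y": 0.17, "z": 0.03, "roll": 10.2}, {"x": 0.78, "y": 0.03, "z": 0.03, "roll": 10.2}, {"x": 0.78, "y": -0.11, "z": 0.03, "roll": 10.2}]
[{"x": 0.74, "y": -0.25, "z": 0.03, "roll": 10.2}, {"x": 0.69, "y": -0.37, "z": 0.03, "roll": 10.2}, {"x": 0.61, "y": -0.49, "z": 0.03, "roll": 10.2}, {"x": 0.52, "y": -0.59, "z": 0.03, "roll": 10.2}, {"x": 0.4, "y": -0.67, "z": 0.03, "roll": 10.2}]
[{"x": 0.28, "y": -0.73, "z": 0.03, "roll": 10.2}, {"x": 0.14, "y": -0.77, "z": 0.03, "roll": 10.2}]
```

Call:
{"api": "move_arm", "payload": {
  "moves": [
    {"gripper":20,"x":0.7,"y":0.4,"z":0,"roll":10.2},
    {"gripper":20,"x":0.7,"y":0.3,"z":0,"roll":10.2},
    {"gripper":20,"x":0.8,"y":0.2,"z":0,"roll":10.2},
    {"gripper":20,"x":0.8,"y":0,"z":0,"roll":10.2},
    {"gripper":20,"x":0.8,"y":-0.1,"z":0,"roll":10.2}
  ]
}}

```text
time_s: 10.62
eef_pos: [0.5964, 0.3328, 0.3394]
eef_rot: [-0.0, 0.861, 0.509, -0.0]
wrist_force: [-1.1, 0.1, -2.2]
opening: 0.433
```

Call:
{"api": "move_arm", "payload": {
  "moves": [
    {"gripper":20,"x":0.7,"y":-0.3,"z":0,"roll":10.2},
    {"gripper":20,"x":0.7,"y":-0.4,"z":0,"roll":10.2},
    {"gripper":20,"x":0.6,"y":-0.5,"z":0,"roll":10.2},
    {"gripper":20,"x":0.5,"y":-0.6,"z":0,"roll":10.2},
    {"gripper":20,"x":0.4,"y":-0.7,"z":0,"roll":10.2}
  ]
}}

```text
time_s: 11.25
eef_pos: [0.6021, 0.3718, 0.3393]
eef_rot: [0.0, 0.996, 0.089, -0.0]
wrist_force: [-0.6, -0.5, -1.5]
opening: 0.432
```

Call:
{"api": "move_arm", "payload": {
  "moves": [
    {"gripper":20,"x":0.3,"y":-0.7,"z":0,"roll":10.2},
    {"gripper":20,"x":0.1,"y":-0.8,"z":0,"roll":10.2},
    {"gripper":20,"x":0,"y":0,"z":0,"roll":0}
  ]
}}

```text
time_s: 11.62
eef_pos: [0.6046, 0.3874, 0.3393]
eef_rot: [0.0, 0.996, -0.085, -0.0]
wrist_force: [-0.4, 0.5, -1.8]
opening: 0.431
```

```bash
python3 -c "
from h import *
st()
plan(.607,.386,.266,-9.8,3)"
```

```text
t 11.625 p [0.6046 0.3874 0.3393] az -9.7 tilt 0.04 open 0.431 F [-0.4  0.5 -1.8]
[{"x": 0.09, "y": 0.03, "z": 2.44, "roll": 0.03}, {"x": 0.09, "y": 0.03, "z": 2.44, "roll": 0.03}, {"x": 0.09, "y": 0.03, "z": 2.44, "roll": 0.03}]
```

Call:
{"api": "move_arm", "payload": {
  "moves": [
    {"gripper":20,"x":0.1,"y":0,"z":3.0,"roll":0},
    {"gripper":20,"x":0,"y":0,"z":3.0,"roll":0},
    {"gripper":20,"x":0,"y":0,"z":2.2,"roll":0},
    {"gripper":20,"x":0,"y":0.8,"z":0,"roll":0},
    {"gripper":20,"x":0,"y":0.6,"z":0,"roll":0}
  ]
}}

```text
time_s: 12.25
eef_pos: [0.6038, 0.3729, 0.2587]
eef_rot: [-0.001, 0.996, -0.086, 0.001]
wrist_force: [0.7, 7.7, -5.4]
opening: 0.424
```

Call:
{"api": "move_arm", "payload": {
  "moves": [
    {"gripper":20,"x":0,"y":0.5,"z":0,"roll":0},
    {"gripper":20,"x":0,"y":0.5,"z":0,"roll":0}
  ]
}}

```text
time_s: 12.5
eef_pos: [0.6022, 0.3647, 0.2606]
eef_rot: [-0.003, 0.996, -0.086, 0.002]
wrist_force: [-0.0, 9.0, 0.4]
opening: 0.431
```

Call:
{"api": "move_arm", "payload": {
  "moves": [
    {"gripper":20,"x":0,"y":0.6,"z":0,"roll":0},
    {"gripper":20,"x":0,"y":0.6,"z":0,"roll":0},
    {"gripper":20,"x":0,"y":0.6,"z":0,"roll":0},
    {"gripper":20,"x":0,"y":0.6,"z":0,"roll":0},
    {"gripper":20,"x":0,"y":0,"z":0,"roll":0}
  ]
}}

```text
time_s: 13.12
eef_pos: [0.5984, 0.3406, 0.2612]
eef_rot: [-0.003, 0.996, -0.086, 0.002]
wrist_force: [-0.2, 6.7, 1.3]
opening: 0.424
```

```bash
python3 -c "
from h import *
st();c=cam('wrist');s=cam('scene')
im=cv2.resize(s['img'][240:420,400:640],(480,360),interpolation=3)
cv2.imwrite('pics/s6.png',np.hstack([im,cv2.resize(c['img'],(320,240)).copy() if 0 else np.vstack([cv2.resize(c['img'],(320,240)),np.zeros((120,320,3),np.uint8)])])[:,:,::-1])"
```

```text
t 13.125 p [0.5984 0.3406 0.2612] az -9.8 tilt 0.41 open 0.424 F [-0.2  6.7  1.3]
```

View pics/s6.png

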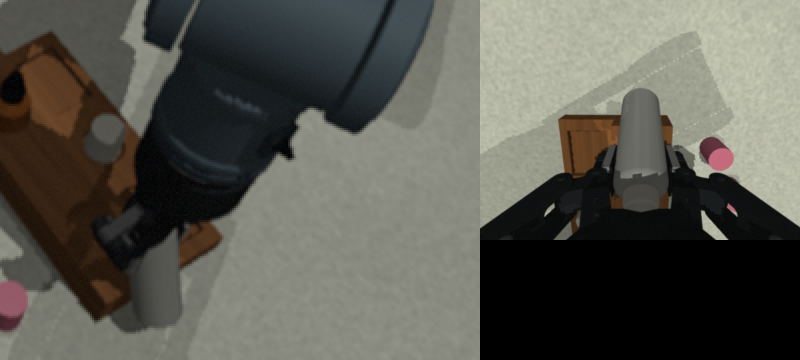

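The bottle is pivoting in the grip as planned: its foot trails out behind against the stand's end and its top leans forward. Next I'll estimate the lean.

```bash
cat > lean.py <<'E'
from h import *
def lean(v,save_=None):
    # v: image row of foot's outermost silhouette
    c=cam('wrist');M=T();g=M[:3,3]+M[:3,:3]@[0,0,.155];d=M[:3,1]
    for th in range(0,76,5):
        t=np.radians(th);ax=np.sin(t)*d+np.array([0,0,np.cos(t)]);bx=np.cos(t)*d-np.array([0,0,np.sin(t)])
        P=[g+ax*-.075+bx*x for x in(-.019,.019)]+[g+ax*.046+bx*.0]
        print(th,proj(c,P).round(0).tolist())
    return c
if __name__=='__main__':
    c=lean(0); M=T()
    y=np.array([-np.sin(np.radians(-9.8)),np.cos(np.radians(-9.8))])
    print('stand y',y@(M[:2,3]-[.5487,.2390]))
    im=cv2.cvtColor(c['img'],cv2.COLOR_RGB2GRAY); print(im[150:330:4,322])
E
python3 lean.py
```

```text
0 [[323.0, 232.0], [323.0, 295.0], [326.0, 427.0]]
5 [[323.0, 221.0], [323.0, 283.0], [326.0, 439.0]]
10 [[323.0, 211.0], [323.0, 272.0], [326.0, 450.0]]
15 [[323.0, 201.0], [323.0, 261.0], [325.0, 459.0]]
20 [[323.0, 191.0], [323.0, 250.0], [325.0, 466.0]]
25 [[323.0, 181.0], [323.0, 239.0], [325.0, 472.0]]
30 [[323.0, 172.0], [323.0, 228.0], [325.0, 475.0]]
35 [[323.0, 163.0], [323.0, 218.0], [325.0, 478.0]]
40 [[323.0, 154.0], [323.0, 208.0], [325.0, 479.0]]
45 [[323.0, 146.0], [323.0, 197.0], [325.0, 478.0]]
50 [[323.0, 138.0], [323.0, 188.0], [325.0, 477.0]]
55 [[323.0, 132.0], [323.0, 178.0], [325.0, 474.0]]
60 [[324.0, 126.0], [323.0, 169.0], [324.0, 470.0]]
65 [[324.0, 121.0], [323.0, 160.0], [324.0, 465.0]]
70 [[324.0, 118.0], [323.0, 151.0], [324.0, 460.0]]
75 [[324.0, 116.0], [323.0, 143.0], [324.0, 454.0]]
stand y 0.10866155700940475
[156 157 158 177 157 157 151 106 106 106 106 106 105 103 105 103 103 104
 104 103 103 103 105 105 104 102 103 103 103 103 103 103 104 102 103 103
 102 104 103 103 104 101 103 103 103]
```

Kinematics and image agree on about 28° lean. I'll push further, slightly lower.

Call:
{"api": "move_arm", "payload": {
  "moves": [
    {"gripper":20,"x":0,"y":0.6,"z":0.2,"roll":0},
    {"gripper":20,"x":0,"y":0.6,"z":0.2,"roll":0},
    {"gripper":20,"x":0,"y":0.6,"z":0.1,"roll":0},
    {"gripper":20,"x":0,"y":0.5,"z":0,"roll":0},
    {"gripper":20,"x":0,"y":0,"z":0,"roll":0}
  ]
}}

```text
time_s: 13.9
eef_pos: [0.5948, 0.3178, 0.2567]
eef_rot: [-0.002, 0.996, -0.086, 0.003]
wrist_force: [-0.7, 3.9, 5.2]
opening: 0.431
```

```bash
python3 lean.py | tail -12; python3 -c "
from h import *
st()"
```

```text
40 [[323.0, 154.0], [322.0, 208.0], [325.0, 479.0]]
45 [[323.0, 146.0], [323.0, 198.0], [325.0, 478.0]]
50 [[323.0, 139.0], [323.0, 188.0], [325.0, 477.0]]
55 [[323.0, 132.0], [323.0, 178.0], [325.0, 474.0]]
60 [[324.0, 126.0], [323.0, 169.0], [324.0, 470.0]]
65 [[324.0, 121.0], [323.0, 160.0], [324.0, 465.0]]
70 [[324.0, 118.0], [323.0, 152.0], [324.0, 460.0]]
75 [[324.0, 116.0], [323.0, 144.0], [324.0, 454.0]]
stand y 0.08546299312997069
[126 126 125 126 124 127 126 135 133 125 126 125 125 123 124 125 125 125
 124 124 125 124 125 124 124 126 125 124 124 125 124 124 125 124 123 124
 124 124 123 123 123 122 123 122 123]
t 13.95 p [0.5949 0.3178 0.2567] az -9.8 tilt 0.41 open 0.431 F [-0.6  3.8  5.9]
```

Call:
{"api": "move_arm", "payload": {
  "moves": [
    {"gripper":20,"x":0,"y":-0.2,"z":-1.5,"roll":0},
    {"gripper":20,"x":0,"y":-0.2,"z":-3.0,"roll":0},
    {"gripper":20,"x":0,"y":0,"z":-4.0,"roll":0},
    {"gripper":20,"x":0,"y":0,"z":-4.0,"roll":0},
    {"gripper":20,"x":0,"y":0,"z":0,"roll":0}
  ]
}}

```text
time_s: 14.58
eef_pos: [0.5955, 0.3207, 0.3837]
eef_rot: [-0.001, 0.996, -0.086, 0.004]
wrist_force: [0.2, 0.8, -3.1]
opening: 0.431
```

```bash
python3 lean.py | tail -4; python3 -c "
from h import *
st();plan(.5475,-.041,.375,-20,10)"
```

```text
stand y 0.08822868225407425
[112 113 113 112 112 113 112 113 113 110 111 113 111 112 111 112 112 112
 111 111 112 111 113 112 112 111 112 111 112 110 111 111 112 111 111 110
 111 112 112 111 111 110 112 110 111]
t 14.625 p [0.5948 0.3206 0.3807] az -9.8 tilt 0.26 open 0.43 F [ 0.3  0.2 -2. ]
[{"x": 0.15, "y": 3.64, "z": 0.05, "roll": 1.02}, {"x": 0.22, "y": 3.64, "z": 0.05, "roll": 1.02}, {"x": 0.28, "y": 3.64, "z": 0.05, "roll": 1.02}, {"x": 0.35, "y": 3.63, "z": 0.05, "roll": 1.02}, {"x": 0.41, "y": 3.62, "z": 0.05, "roll": 1.02}]
[{"x": 0.47, "y": 3.62, "z": 0.05, "roll": 1.02}, {"x": 0.54, "y": 3.61, "z": 0.05, "roll": 1.02}, {"x": 0.6, "y": 3.6, "z": 0.05, "roll": 1.02}, {"x": 0.67, "y": 3.59, "z": 0.05, "roll": 1.02}, {"x": 0.73, "y": 3.57, "z": 0.05, "roll": 1.02}]
```

Call:
{"api": "move_arm", "payload": {
  "moves": [
    {"gripper":20,"x":0.1,"y":2.0,"z":0,"roll":1},
    {"gripper":20,"x":0.2,"y":3.6,"z":0,"roll":1},
    {"gripper":20,"x":0.3,"y":3.6,"z":0,"roll":1},
    {"gripper":20,"x":0.4,"y":3.6,"z":0,"roll":1},
    {"gripper":20,"x":0.4,"y":3.6,"z":0,"roll":1}
  ]
}}

```text
time_s: 15.25
eef_pos: [0.5727, 0.1551, 0.3757]
eef_rot: [0.001, 0.992, -0.13, -0.002]
wrist_force: [1.0, -1.0, -1.9]
opening: 0.43
```

Call:
{"api": "move_arm", "payload": {
  "moves": [
    {"gripper":20,"x":0.5,"y":3.6,"z":0,"roll":1},
    {"gripper":20,"x":0.5,"y":3.6,"z":0,"roll":1},
    {"gripper":20,"x":0.6,"y":3.6,"z":0,"roll":1},
    {"gripper":20,"x":0.7,"y":3.6,"z":0,"roll":1},
    {"gripper":20,"x":0.7,"y":3.0,"z":0,"roll":1}
  ]
}}

```text
time_s: 15.88
eef_pos: [0.5508, -0.0201, 0.3758]
eef_rot: [0.0, 0.985, -0.173, -0.002]
wrist_force: [0.3, -0.6, -1.5]
opening: 0.43
```

```bash
python3 -c "
from h import *
st();plan(.5475,-.041,.292,-20,5)"
```

```text
t 15.875 p [ 0.5508 -0.0201  0.3758] az -20.0 tilt 0.22 open 0.43 F [ 0.3 -0.6 -1.5]
[{"x": 0.09, "y": 0.41, "z": 1.68, "roll": 0.01}, {"x": 0.09, "y": 0.41, "z": 1.68, "roll": 0.01}, {"x": 0.09, "y": 0.41, "z": 1.68, "roll": 0.01}, {"x": 0.09, "y": 0.41, "z": 1.68, "roll": 0.01}, {"x": 0.09, "y": 0.41, "z": 1.68, "roll": 0.01}]
```

Call:
{"api": "move_arm", "payload": {
  "moves": [
    {"gripper":20,"x":0.1,"y":0.4,"z":1.5,"roll":0},
    {"gripper":20,"x":0.1,"y":0.4,"z":2.0,"roll":0},
    {"gripper":20,"x":0.1,"y":0.4,"z":2.0,"roll":0},
    {"gripper":20,"x":0.1,"y":0.4,"z":1.9,"roll":0},
    {"gripper":20,"x":0.1,"y":0.4,"z":1.0,"roll":0}
  ]
}}

```text
time_s: 16.5
eef_pos: [0.5489, -0.0379, 0.2908]
eef_rot: [-0.0, 0.985, -0.172, -0.002]
wrist_force: [-0.1, -0.6, -1.1]
opening: 0.428
```

```bash
python3 -c "
from h import *
st();c=cam('wrist');s=cam('scene');save(c,'pics/w7.png')
a=cv2.resize(s['img'][90:270,200:440],(480,360),interpolation=3)
b=cv2.resize(s['img'][250:390,360:520],(320,280),interpolation=3)
b=np.vstack([b,np.zeros((80,320,3),np.uint8)])
w=cv2.resize(c['img'],(320,240)); w=np.hstack([w,np.zeros((240,480,3),np.uint8)])
cv2.imwrite('pics/s7.png',np.vstack([np.hstack([a,b]),w])[:,:,::-1])
# predicted nozzle etc. in scene for leans
M=T();g=M[:3,3]+M[:3,:3]@[0,0,.155];d=M[:3,1]
for th in(40,45,48,52):
    t=np.radians(th);ax=np.sin(t)*d+np.array([0,0,np.cos(t)]);bx=np.cos(t)*d-np.array([0,0,np.sin(t)]);by=np.cross(ax,bx)
    N=g+ax*.0395+bx*.011;v=np.array([.489,-.2015,.006])-N
    print(th,'nozzle',N.round(3),'mat in nozzle',(v@bx).round(3),(v@by).round(3),(v@ax).round(3),'px top/foot in crop',((proj(s,[g+ax*.047,g-ax*.075])-[200,90])*2).round(0).tolist())
"
```

```text
t 16.5 p [ 0.5489 -0.0379  0.2908] az -19.8 tilt 0.27 open 0.428 F [-0.1 -0.6 -1.1]
40 nozzle [ 0.537 -0.07   0.16 ] mat in nozzle 0.206 -0.001 -0.028 px top/foot in crop [[255.0, 134.0], [284.0, 265.0]]
45 nozzle [ 0.536 -0.072  0.157] mat in nozzle 0.204 -0.001 -0.009 px top/foot in crop [[254.0, 134.0], [286.0, 266.0]]
48 nozzle [ 0.536 -0.073  0.155] mat in nozzle 0.202 -0.001 0.002 px top/foot in crop [[253.0, 134.0], [287.0, 266.0]]
52 nozzle [ 0.536 -0.074  0.152] mat in nozzle 0.199 -0.001 0.017 px top/foot in crop [[252.0, 135.0], [289.0, 266.0]]
```

View pics/s7.png

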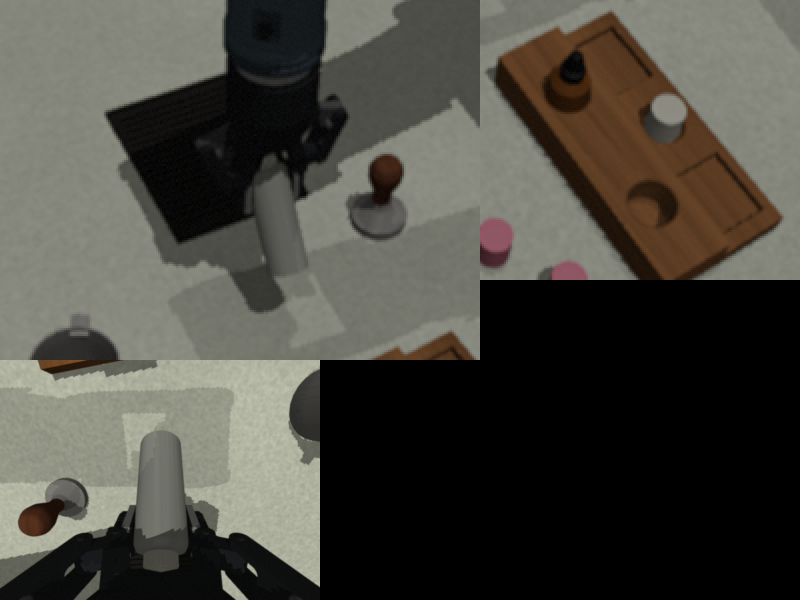

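The bottle leans about 46° (foot silhouette at wrist row 144) and is clear of everything. The cap stands in the recess and the well is empty. I'll let it settle, then hand in.

Call:
{"api": "move_arm", "payload": {
  "moves": [
    {"gripper":20,"x":0,"y":0,"z":0,"roll":0},
    {"gripper":20,"x":0,"y":0,"z":0,"roll":0},
    {"gripper":20,"x":0,"y":0,"z":0,"roll":0},
    {"gripper":20,"x":0,"y":0,"z":0,"roll":0},
    {"gripper":20,"x":0,"y":0,"z":0,"roll":0}
  ]
}}

```text
time_s: 17.23
eef_pos: [0.5503, -0.0384, 0.2939]
eef_rot: [0.0, 0.985, -0.172, 0.0]
wrist_force: [-0.0, -0.1, -1.6]
opening: 0.43
```

```bash
python3 -c "
from h import *
st();c=cam('wrist');print(cv2.cvtColor(c['img'],cv2.COLOR_RGB2GRAY)[120:180:3,322]);print(ctrl.hand_in())"
```

```text
t 17.225 p [ 0.5503 -0.0384  0.2939] az -19.8 tilt 0.02 open 0.43 F [-0.  -0.1 -1.6]
[167 150 148 146 141 140 140 113 114 113 115 112 113 113 113 111 113 113
 112 113]
the job is handed in; nothing more can be done
None
```

The job is handed in at about 17 s, with the bottle still gripped and aimed at the mat; `hand_in` gives no verdict.

**What I did:** I moved the white cap from the bottle into the round recess, then drew the bottle out of its well. The moves allow no wrist tilt, so I leaned the bottle by pushing its foot against the end of the stand until it pivoted in the grip. I then carried it over to the mat.

**Last checks:**
- **Cap:** the last picture shows it upright in the recess, with the well empty.
- **Lean:** about 46° from the wrist picture, against about 48° from the push distance.
- **Aim:** the nozzle works out at about 0.20 m from the middle of the mat, with the spray line within about 1 cm of it.
- **Hold:** the arm was steady before hand-in, with the grip opening constant at 0.43.
- **Other things:** the dropper bottle, pitcher and tamper look untouched.

**Not confirmed:** the nozzle itself was never visible. The spray direction comes from the label seen before the lift, good to about 5°, or up to about 2 cm sideways at the mat (4 cm is allowed). No check failed.

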